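# Show a wax-sealed pill under the bench magnifier

## Task

The wax-sealed pill has hardened in the little dust hood and its shell must be checked for cracks: raise the hood's sash all the way by its handle and leave it up, then take the wooden paddle by its handle and draw it out with the pill sitting loose in its pocket. Carry it level to the bench magnifier, never touching the pill or letting it leave its pocket, and do not disturb the mortar, the jar, the weight or the magnifier. Finish while holding the paddle in the gripper, level and still, with the pill under the middle of the lens and about 10 cm below it.

Things in the scene. Friction and masses are not known exactly. Their poses are not given: they have to be found in the camera images.
- hood: fixed bench dust hood: clear panes on an aluminium frame, 110 deep x 240 wide x 120 mm high, closed at back, sides and roof. Origin on the counter under its middle; its front, closed by the sash, faces its own -x, z up. The sash runs at x = -48 mm in two aluminium channels 200 mm high at the front corners (y +-106 to +-120, x -37 to -59 mm)
- sash (a joint): how far the clear sash with aluminium rails (240 mm wide, 102 mm high) is raised: 0 lowered, 0.100 m fully up, at a stop. Its bottom edge is 18 mm above the counter when lowered, 118 mm when up; its top edge, lowered, is level with the hood's roof. It takes about 9 N to lift and stays where it is left
- sash_grip (a point): middle of the sash's handle: a round steel bar 10 mm thick and about 80 mm long between two posts, standing above the sash's top rail and running along the hood's y; bar centre 158 mm above the counter when lowered, 38 mm over the hood's roof; moves with the sash
- pill_paddle: loose wooden paddle, about 90 g, on the counter in the hood. Origin under the centre of its round head (56 mm across, 10 mm high), z up. Its handle points along its own -x, out under the sash: neck 14 mm wide, then from x = -96 to -190 mm a flat-sided grip 18 mm wide (y), z 8 to 26 mm, with a foot at -182 mm. Centre of mass about x = -75 mm: grip it firmly (40 N or more)
- paddle_grip (a point): middle of the paddle's grip, 145 mm from the head's centre towards the handle end, 17 mm above the paddle's underside
- pocket (a point): centre of the mouth of the pocket in the paddle's head: an open round hole 17 mm wide and 7 mm deep, 10 mm above the paddle's underside. The pill sits on its rim and rolls out if the paddle is tipped by about 30 degrees
- pill_center (a point): centre of the pill: a hard, cream-coloured wax-shelled ball 32 mm in diameter, about 20 g, loose in the pocket, its centre 13.5 mm above the pocket's mouth and its top 40 mm above the paddle's underside (so it cannot pass under the lowered sash)
- pill: the pill, as a body; it may turn as it rolls, so use pill_center for its place
- magnifier: bench magnifier, fixed to the counter: round lens in a black ring (108 mm outside diameter, z 243 to 257 mm) on a boom. Origin on the counter straight under the lens centre; the steel pole (14 mm) and its 110 mm round foot stand 130 mm behind it, along its own +x; the space under the lens is free on the -x side
- lens (a point): centre of the magnifier's lens, 250 mm above the counter
- brass_mortar: small brass mortar, 71 mm diameter x 60 mm, loose bystander between the hood and the magnifier; origin under its middle
- herb_jar: glass jar with a black lid, 61 mm diameter x 91 mm, loose bystander between the hood and the magnifier; origin under its middle
- brass_weight: small brass weight, 25 mm diameter x 34 mm, loose bystander to the right of the magnifier; origin under its middle

How it is judged:
On the way, in this order (a step that is already met when the one before it is completed fails the run):
1. the sash is fully raised (value of joint sash above 0.085 m), for 0.2 s.
2. the paddle's head is drawn out in front of the sash and lifted clear of the counter, with the pill in its pocket (x of pocket in the frame of hood below -0.085 m and height (world z) of pill_paddle above 0.01 m and distance between pill_center and pocket below 0.018 m), for 0.1 s.
At the end, for the whole second after the job is handed in: the gripper holds the paddle off everything else, tilted under 6 degrees and slower than 3 cm/s; the pill sits in its pocket (within 18 mm of the mouth), within 20 mm of the lens axis and 65 to 135 mm below the lens centre; the sash is still up (over 85 of 100 mm) (horizontal distance between pill_center and lens below 0.02 m and z of pill_center in the frame of lens between -0.135 and -0.065 m and distance between pill_center and pocket below 0.018 m and angle between pill_paddle's own z axis and vertical below 0.105 rad and linear speed of pill_paddle below 0.03 m/s and contact force between the fingers and pill_paddle above 2 N and contact force between magnifier and pill_paddle below 0.2 N and value of joint sash above 0.085 m); the arm keeps its last pose, push and grip.
It fails at once if the pill left its pocket (distance between pill_center and pocket above 0.024 m).
It fails at once if the paddle was tipped more than 17 degrees (angle between pill_paddle's own z axis and vertical above 0.3 rad).
It fails at once if the robot touched the pill (contact force between any of the fingers, the arm and pill above 0.3 N).
It fails at once if the mortar, the jar or the weight was disturbed (distance of any of brass_mortar, herb_jar, brass_weight from where it was at the start of the episode above 0.02 m).
It fails at once if the magnifier was struck (contact force between any of the arm, the fingers, pill_paddle and magnifier above 3 N).
It also fails if it takes over 61 s, if anything falls off the work surface, if the arm or the gripper's body presses on something with over 40 N, if the wrist force passes 120 N, or if a joint passes its speed limit or range.

## Robot

A 7-joint arm with a two-finger parallel gripper is mounted at the origin on the work surface; the furniture and walls round the work are solid. World frame = base frame: x ahead of the robot, y to its left, z up, the work surface at z = 0. Lengths are in m, angles in rad, forces in N, time in s.
With the tool pointing down it reaches from about 0.4 to 0.85 m from the base axis. Payload 4.5 kg.
Tool frame: the origin (TCP) lies midway between the tips of the shut fingers; the grasp point (between the pads) lies 19 mm behind it; y points along the fingers, x is the direction in which the jaws open and shut, and the axes are right-handed (so a half turn about y gives the same grasp; the last joint's range is limited). The gripper opens to 88 mm and grips with 3 to 60 N. Pads are 18 mm wide; open, the fingers measure 123 mm over their backs; the gripper's body (75 mm by 187 mm) begins 45 mm behind the grasp point.
Start: joints at [1.139, 0.689, -0.195, 1.565, 0.157, 0.902, -0.215], TCP at [0.281, -0.558, 0.239] pointing down, gripper open.
Joint ranges: [-3.01, 3.01], [-0.46, 2.08], [-1.47, 1.51], [0.13, 2.56], [-1, 4.14], [0.04, 2.09], [-2.66, 2.66]. Speed limits (rad/s): [2.57, 2.57, 3.14, 3.14, 3.14, 3.14, 3.14].

## Interface

Orientations are given as a rotation vector (axis times angle).
In Python, from plant import get_obs, eyes, workorder gives the robot as it stands.
- The arm moves only by the tool play_rows, never from a script. Its argument "deltas" is a list that holds one entry, the list of rows, each a list of 4 numbers: the shift along the tool's x, y, z in mm, then the turn about the tool's y in rad. A call has 1 to 5 rows; each row is the pose to reach, as a shift and turn from the pose measured when the call began, along the tool's axes at that moment; what a row does not reach only later rows make up. A row lasts 1/12 s, in which the tool goes at most 41.7 mm and 7.16 degrees, less where a joint would pass 70% of its speed; a pose out of reach is approached as far as the arm can. A call with a gripper value outside its range is refused whole. "gripper" is the finger opening in mm, from 0 to 88.1, set as the call begins (left out, the last holds). The fingers move at their own pace and stop on an object; "squeeze" is the grip in N (left out, the last holds). Time passes only in rows, so rows that repeat a pose let the fingers close. It gives the time, the measured TCP pose, the force and the opening at its end, in the units of the state.
- get_obs(): the state, without advancing time (a new reading comes with each control period).
- eyes.snapshot(name): name is "scene" or "side" or "wrist"; returns a dict with "image" (480x640x3 uint8, blue, green, red), "camera_matrix" (3x3 intrinsics, pixels), "dist" ([k1, k2, p1, p2, k3] as OpenCV has them; the pictures are not rectified), "cam_to_world" (4x4, takes a point from camera to world coordinates). Camera axes: x right, y up, looking along -z (the intrinsics and any distortion apply to the point x, -y, -z); pixel columns grow to the right and rows downward; lengths in m; the calibration is good to about 2 mm. A picture is of the moment at which its call begins. There is no depth.
- workorder.hand_in(): hands the job in, once; it reports no verdict.
The state is a dict: "time": time; "q": joint angles; "joint_velocities": joint speeds; "joint_torque": joint torques, N m; "tcp_pos": TCP position; "ee_rot": TCP orientation; "ft_force": force on the tool from outside, world axes, zero at the start; "moment": the same for the moment, N m; "opening": finger opening in m.
Only numpy, scipy, OpenCV 4.12 (cv2) and the standard library are available. Lean on these libraries where they do the work, as an engineer would, in place of code of your own. Each camera call takes 0.05 s, during which the arm holds its last target. There are 200 camera calls.

## Working session

There is one attempt and no reset: what is moved stays moved. The work goes in short steps, Python scripts to look and compute and a tool call to move; the robot and the scene stay as the last step left them, time stands still between calls to the robot, and variables do not carry over. Pictures are saved under pics/ and viewed, about 8 in all and at most 12, crops included, and the job is handed in when it is done.

Besides the shell and the picture viewer there is one more tool, called after "Request:" as a command line: name --argument value ..., lists and objects as JSON in quotes. play_rows: Moves the arm, as the interface text tells. Its arguments: {"type":"object","properties":{"deltas":{"type":"array","items":{"type":"array","items":{"type":"array","items":{"type":"number"}}}},"gripper":{"type":"number"},"squeeze":{"type":"number"}},"required":["deltas"]}

```bash
mkdir -p pics; ls
python3 - <<'E'
from plant import get_obs, eyes, workorder
import cv2,numpy as np
print(get_obs())
for n in ("scene","side"):
    s=eyes.snapshot(n); cv2.imwrite(f"pics/{n}0.png",s["image"]); np.savez(f"pics/{n}0.npz",**s)
    print(n,s["camera_matrix"],s["dist"],s["cam_to_world"])
E
```

```text
pics
{'time': 0.0, 'q': array([ 1.13880177,  0.68999246, -0.19448095,  1.56633768,  0.15727822,
        0.90250187, -0.2150452 ]), 'joint_velocities': array([-0.00038124,  0.00053177,  0.00023116,  0.00137204,  0.00038722,
        0.00038099,  0.00035209]), 'joint_torque': array([-1.03833827e-03, -5.27553821e+01, -1.26677368e+00, -1.53426522e+01,
       -5.25224023e-02,  6.70815672e-03,  1.45218655e-04]), 'tcp_pos': array([ 0.28036721, -0.55787739,  0.23790559]), 'ee_rot': array([-1.39342142,  0.86079731, -0.85810381]), 'ft_force': array([ 0.27989322, -0.12616695,  0.04574755]), 'moment': array([ 0.0022234 ,  0.02525461, -0.02077272]), 'opening': 0.08831588732190215}
scene [[531.01860363   0.         317.58584282]
 [  0.         531.01860363 239.3949042 ]
 [  0.           0.           1.        ]] [-0.08430983  0.          0.          0.          0.        ] [[-0.67917134  0.4859673  -0.55005643 -0.12583846]
 [-0.73397754 -0.44783345  0.5106096   0.62792046]
 [ 0.00180589  0.75052048  0.66084473  1.05747132]
 [ 0.          0.          0.          1.        ]]
side [[521.14676274   0.         316.5271945 ]
 [  0.         521.14676274 242.50598057]
 [  0.           0.           1.        ]] [-0.14990129  0.          0.          0.          0.        ] [[ 0.94202926  0.14769091 -0.30127774  0.20253094]
 [-0.3353963   0.38907142 -0.85798179 -1.17372772]
 [-0.00949755  0.90929139  0.41605164  0.72389729]
 [ 0.          0.          0.          1.        ]]
```

View pics/scene0.png

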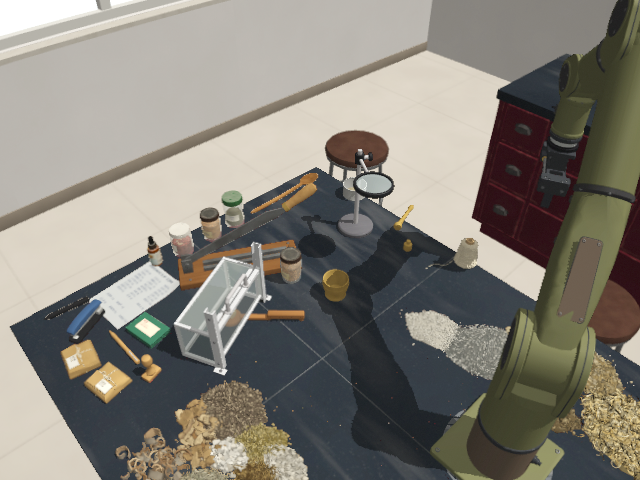

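View pics/side0.png

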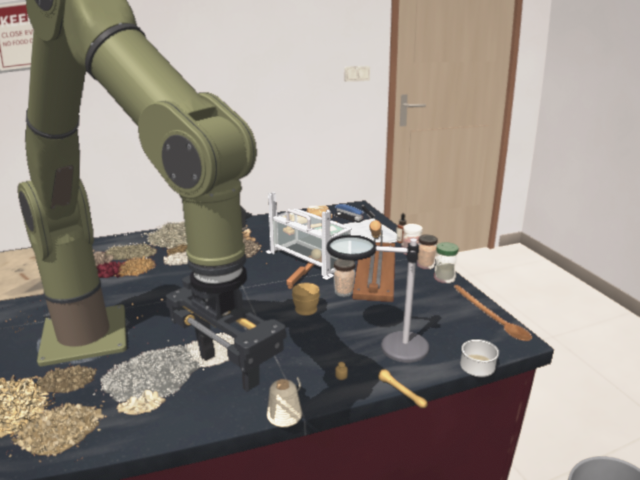

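The scene view shows the hood at about (222,310), the paddle handle at (245–305,316), the mortar at (336,286), the jar at (291,265), the weight at (407,244) and the lens at (374,185). The side view shows the same things, with the lens at (352,247). Next I'll zoom in on the hood in both.

```bash
cat > h.py <<'E'
import cv2,numpy as np
def load(n): return dict(np.load(f"pics/{n}.npz"))
def ray(s,uv):
    p=cv2.undistortPoints(np.array([[uv]],float),s["camera_matrix"],s["dist"])[0,0]
    M=s["cam_to_world"]; d=M[:3,:3]@np.array([p[0],-p[1],-1]); return M[:3,3],d/np.linalg.norm(d)
def plane(s,uv,z):
    o,d=ray(s,uv); return o+d*(z-o[2])/d[2]
def tri(s1,u1,s2,u2):
    o1,d1=ray(s1,u1);o2,d2=ray(s2,u2)
    t=np.linalg.lstsq(np.c_[d1,-d2],o2-o1,rcond=None)[0]
    a,b=o1+d1*t[0],o2+d2*t[1]; return (a+b)/2,np.linalg.norm(a-b)
def proj(s,P):
    M=np.linalg.inv(s["cam_to_world"]); c=M[:3,:3]@np.asarray(P,float)+M[:3,3]; c=c*[1,-1,-1]
    return cv2.projectPoints(c.reshape(1,1,3),np.zeros(3),np.zeros(3),s["camera_matrix"],s["dist"])[0][0,0]
E
python3 - <<'E'
from h import *
a=load("scene0")["image"][230:380,165:315]; b=load("side0")["image"][180:330,225:425]
c=np.hstack([cv2.resize(a,(600,600),interpolation=3)]); cv2.imwrite("pics/c1.png",c)
cv2.imwrite("pics/c2.png",cv2.resize(b,(800,600),interpolation=3))
E
```

```text
(no output)
```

View pics/c1.png

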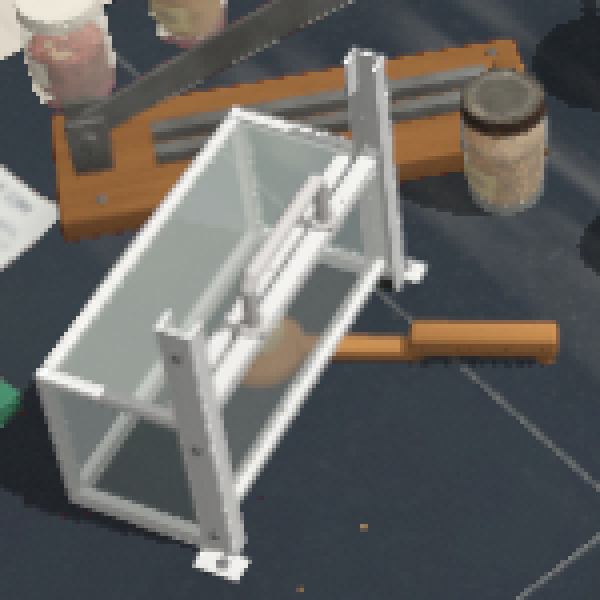

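View pics/c2.png

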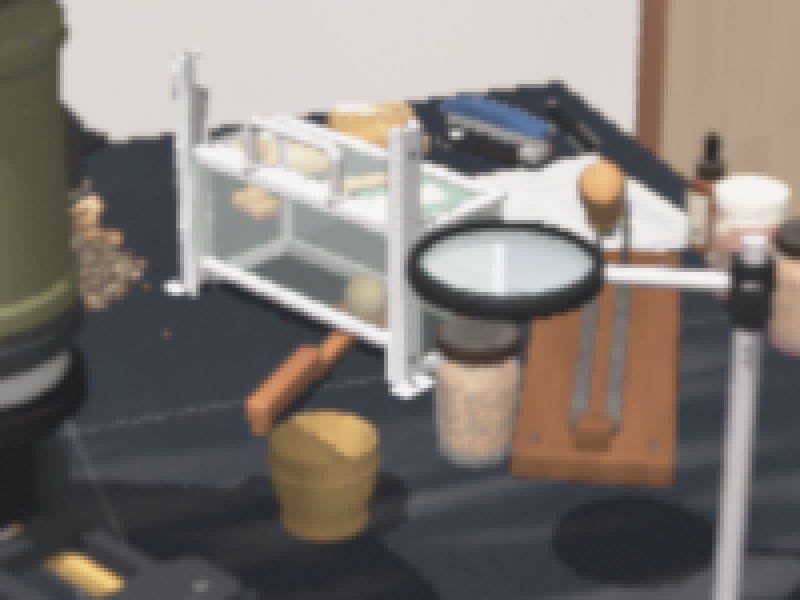

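The scene crop shows the bar from about (258,270) to (325,183), the paddle grip from (412,340) to (557,340), and the channel tops at (365,55) and (180,325). The side crop shows the bar from (255,122) to (338,156), the channel tops at (187,55) and (405,125), and the pill at (364,296).

Run:
```python
from h import *
from scipy.spatial.transform import Rotation as R
np.set_printoptions(precision=4,suppress=True)
A=load("scene0");B=load("side0")
a=lambda u,v:(165+u/4,230+v/4); b=lambda u,v:(225+u/4,180+v/4)
print("barL",tri(A,a(258,268),B,b(255,122)),plane(A,a(258,268),.158))
print("barR",tri(A,a(323,185),B,b(338,156)),plane(A,a(323,185),.158))
print("chanL",tri(A,a(180,325),B,b(187,55)),"chanR",tri(A,a(365,55),B,b(405,125)))
print("feet R",plane(A,a(400,285),0),"L",plane(A,a(225,545),0))
for p in [(412,325),(555,325),(557,345),(412,345)]: print("grip z26",plane(A,a(*p),.026))
print("pill from side",plane(B,b(364,296),.0235))
# lens by dark ellipse? manual
print("lens",tri(A,(374,185.5),B,(352,247)),plane(A,(374,185.5),.25))
print("pole foot",plane(A,(356,226),0.005),"mortar",plane(A,(336,276),.06),plane(A,(335,297),0),"jar",plane(A,(290.5,255),.091),"weight",plane(A,(407.5,242),.034))
print(R.from_rotvec([-1.39342142,0.86079731,-0.85810381]).as_matrix())
```

```text
barL (array([0.6057, 0.2206, 0.1667]), np.float64(0.0003074144257029713)) [0.613  0.2166 0.158 ]
barR (array([0.644 , 0.1484, 0.1589]), np.float64(0.005389254655231282)) [0.6413 0.1488 0.158 ]
chanL (array([0.5734, 0.2907, 0.2004]), np.float64(0.0007045354409010442)) chanR (array([0.6746, 0.0871, 0.2027]), np.float64(0.0003532638573748728))
feet R [0.6662 0.0834 0.    ] L [0.5741 0.2905 0.    ]
grip z26 [0.6148 0.1125 0.026 ]
grip z26 [0.553  0.0453 0.026 ]
grip z26 [0.5397 0.0554 0.026 ]
grip z26 [0.6018 0.123  0.026 ]
pill from side [0.6796 0.191  0.0235]
lens (array([ 0.6053, -0.2496,  0.2506]), np.float64(0.004812341368377906)) [ 0.6027 -0.2485  0.25  ]
pole foot [ 0.7157 -0.3151  0.005 ] mortar [ 0.5643 -0.0793  0.06  ] [ 0.5508 -0.0645  0.    ] jar [ 0.6813 -0.023   0.091 ] weight [ 0.5404 -0.3474  0.034 ]
[[ 0.4492 -0.001   0.8934]
 [-0.8934  0.0016  0.4492]
 [-0.0018 -1.     -0.0001]]
```

The geometry agrees between views: channels 227 mm apart (should be 226), grip length 92 mm (94), lens z 0.2506, pole 130 mm from the lens. Planned poses:

- **Bar:** (0.625, 0.186, 0.158), hood yaw 26.4°.
- **Paddle:** yaw about 47.5°, grip at (0.577, 0.084).
- **Lens:** (0.604, -0.249).

I'll add a move calculator.

```bash
cat >> h.py <<'E'
from scipy.spatial.transform import Rotation as R
def plan(wps,step=38,dyaw=6.5):
    """wps: list of (x,y,z,jaw yaw deg); prints calls of <=5 rows in tool axes"""
    from plant import get_obs
    o=get_obs(); p=o["tcp_pos"]; M=R.from_rotvec(o["ee_rot"]).as_matrix(); y=np.degrees(np.arctan2(M[1,0],M[0,0]))
    print("t",round(o["time"],2),"tcp",p.round(4),"yaw",y.round(1),"tilt",M[2,1].round(4),"F",o["ft_force"].round(1),"open",round(o["opening"],4))
    pts=[]
    for w in wps:
        w=np.array(w,float); d=w[:3]-p; dy=w[3]-y
        n=max(1,int(np.ceil(max(np.linalg.norm(d)*1000/step,abs(dy)/dyaw))))
        pts+=[(p+d*k/n,y+dy*k/n) for k in range(1,n+1)]; p,y=w[:3],w[3]
    p0,y0=o["tcp_pos"],np.degrees(np.arctan2(M[1,0],M[0,0]))
    for i in range(0,len(pts),5):
        c=np.radians(y0); X=np.array([np.cos(c),np.sin(c),0]);Z=np.array([-np.sin(c),np.cos(c),0]);Y=np.array([0,0,-1])
        print([[round(float(1000*(q-p0)@a)) for a in (X,Y,Z)]+[round(float(-np.radians(t-y0)),2)] for q,t in pts[i:i+5]])
        p0,y0=pts[min(i+4,len(pts)-1)]
E
python3 -c "
from h import *
plan([(.36,-.34,.33,-35),(.47,-.1,.33,-5),(.625,.186,.26,26.4)])"
```

```text
t 0.1 tcp [ 0.2804 -0.5579  0.238 ] yaw -63.3 tilt -1.0 F [0.5 0.2 0.9] open 0.088
[[-23, -13, 24, -0.07], [-45, -26, 48, -0.14], [-68, -39, 72, -0.21], [-91, -53, 97, -0.28], [-114, -66, 121, -0.35]]
[[-13, -13, 31, -0.07], [-26, -26, 61, -0.14], [-38, -26, 97, -0.22], [-50, -26, 133, -0.29], [-62, -26, 168, -0.37]]
[[2, 0, 38, -0.07], [3, 0, 75, -0.15], [5, 0, 113, -0.22], [7, 0, 151, -0.3], [11, 8, 187, -0.36]]
[[16, 8, 32, -0.06], [33, 16, 64, -0.12], [49, 23, 97, -0.18], [66, 31, 129, -0.24], [82, 39, 161, -0.3]]
[[25, 8, 26, -0.06], [51, 16, 52, -0.12], [76, 23, 77, -0.18]]
```

Request:
play_rows --deltas '[[[-23, -13, 24, -0.07], [-45, -26, 48, -0.14], [-68, -39, 72, -0.21], [-91, -53, 97, -0.28], [-114, -66, 121, -0.35]]]' --gripper 88

```text
time: 0.52
tcp_pos: [0.3376, -0.4, 0.3045]
ee_rot: [-1.488, 0.589, -0.586]
ft_force: [1.8, 0.3, 0.0]
opening: 0.0878
```

Request:
play_rows --deltas '[[[-13, -13, 31, -0.07], [-26, -26, 61, -0.14], [-38, -26, 97, -0.22], [-50, -26, 133, -0.29], [-62, -26, 168, -0.37]]]'

```text
time: 0.93
tcp_pos: [0.4073, -0.2333, 0.3309]
ee_rot: [-1.549, 0.298, -0.296]
ft_force: [1.7, -0.2, -0.6]
opening: 0.0879
```

```bash
python3 -c "
from h import *
plan([(.47,-.1,.33,-5),(.625,.186,.26,26.4)])"
```

```text
t 0.93 tcp [ 0.4073 -0.2333  0.3309] yaw -21.7 tilt -1.0 F [ 1.7 -0.2 -0.6] open 0.0879
[[2, 0, 37, -0.07], [5, 0, 74, -0.15], [7, 1, 110, -0.22], [9, 1, 147, -0.29], [13, 9, 183, -0.35]]
[[16, 8, 32, -0.06], [33, 16, 64, -0.12], [49, 23, 97, -0.18], [66, 31, 129, -0.24], [82, 39, 161, -0.3]]
[[25, 8, 26, -0.06], [51, 16, 52, -0.12], [76, 23, 77, -0.18]]
```

Request:
play_rows --deltas '[[[2, 0, 37, -0.07], [5, 0, 74, -0.15], [7, 1, 110, -0.22], [9, 1, 147, -0.29], [13, 9, 183, -0.35]]]'

```text
time: 1.35
tcp_pos: [0.4877, -0.0661, 0.3229]
ee_rot: [-1.569, 0.019, -0.02]
ft_force: [0.8, 0.2, -0.2]
opening: 0.088
```

Request:
play_rows --deltas '[[[16, 8, 32, -0.06], [33, 16, 64, -0.12], [49, 23, 97, -0.18], [66, 31, 129, -0.24], [82, 39, 161, -0.3]]]'

```text
time: 1.77
tcp_pos: [0.5742, 0.0943, 0.2834]
ee_rot: [-1.559, -0.219, 0.218]
ft_force: [0.9, -0.3, 0.2]
opening: 0.0878
```

Request:
play_rows --deltas '[[[25, 8, 26, -0.06], [51, 16, 52, -0.12], [76, 23, 77, -0.18], [76, 23, 77, -0.18]]]'

```text
time: 2.1
tcp_pos: [0.6259, 0.1974, 0.2581]
ee_rot: [-1.532, -0.366, 0.367]
ft_force: [-0.5, 0.9, 1.4]
opening: 0.0879
```

```bash
python3 -c "
from h import *
from plant import eyes
plan([(.625,.186,.16,26.4)])
s=eyes.snapshot('wrist'); np.savez('pics/w1.npz',**s); cv2.imwrite('pics/w1.png',s['image'])
print(s['cam_to_world'].round(3)); print(proj(s,(.625,.186,.158)),proj(s,(.577,.084,.026)))"
```

```text
t 2.1 tcp [0.6259 0.1974 0.2581] yaw 26.8 tilt -1.0 F [-0.5  0.9  1.4] open 0.0879
[[-2, 33, -3, 0.0], [-4, 65, -7, 0.0], [-6, 98, -10, 0.01]]
[[ 0.892 -0.435 -0.12   0.595]
 [ 0.452  0.861  0.235  0.258]
 [ 0.001 -0.264  0.964  0.405]
 [ 0.     0.     0.     1.   ]]
[312.0695854  257.40869419] [231.91764934 282.34470413]
```

View pics/w1.png

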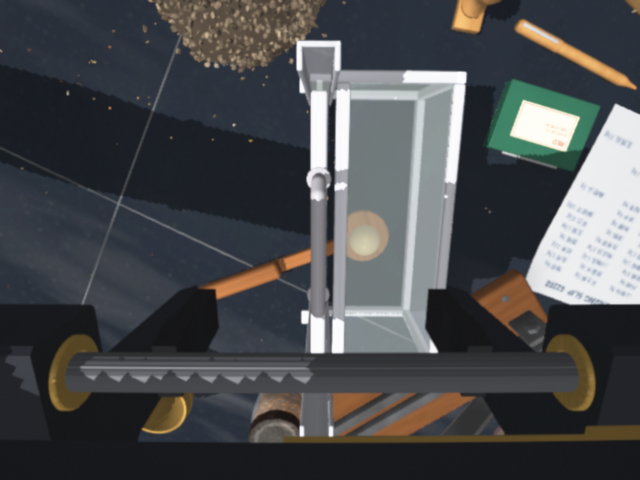

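The wrist view shows the bar from (319,178) to (318,297), the pill at (365,238), and the grip from (280,265) to where the fingers hide it at about (210,290). I'll refine the positions from this closer view.

```bash
python3 -c "
from h import *
s=load('w1')
a,b=plane(s,(319,180),.158),plane(s,(318,297),.158)
print(a,b,(a+b)/2,np.degrees(np.arctan2(*(a-b)[[1,0]])))
print('pill',plane(s,(365,239),.0235))
im=s['image'];hsv=cv2.cvtColor(im,cv2.COLOR_BGR2HSV)
m=cv2.inRange(hsv,(5,130,110),(18,255,255)); m[:,:205]=0;m[:,312:]=0;m[:240]=0;m[305:]=0
ys,xs=np.nonzero(m);print(len(xs))
for x in range(206,308,12):
    k=ys[xs==x]; print(x,k.min() if len(k) else None,k.max() if len(k) else None)
c=(np.mean(xs),np.mean(ys))
p,q=plane(s,(210,286),.026),plane(s,(280,263),.026)
print(p,q,np.degrees(np.arctan2(*(q-p)[[1,0]])))
plan([(*((a+b)/2)[:2],.16,26.5)])
"
```

```text
[0.60567786 0.23481933 0.158     ] [0.64167895 0.16183219 0.158     ] [0.6236784  0.19832576 0.158     ] 116.25493387731426
pill [0.68125062 0.18950086 0.0235    ]
1444
206 287 288
218 282 298
230 278 294
242 274 290
254 270 286
266 266 281
278 271 276
290 255 268
302 251 264
[0.5576952  0.06953224 0.026     ] [0.61352182 0.12679583 0.026     ] 45.72798182633208
t 2.15 tcp [0.6254 0.1936 0.2586] yaw 26.6 tilt -1.0 F [-0.2 -0.9 -0.5] open 0.0884
[[0, 33, 2, 0.0], [0, 66, 3, 0.0], [1, 99, 5, 0.0]]
```

Request:
play_rows --deltas '[[[-1, 30, 0, 0], [-1, 60, 0, 0], [-1, 90, 0, 0], [-1, 116, 0, 0], [-1, 116, 0, 0]]]'

```text
time: 2.57
tcp_pos: [0.6207, 0.1895, 0.1373]
ee_rot: [-1.54, -0.353, 0.372]
ft_force: [-0.3, -0.7, 0.1]
opening: 0.0878
```

Request:
play_rows --deltas '[[[0, 0, 0, 0], [0, 0, 0, 0], [0, 0, 0, 0], [0, 0, 0, 0], [0, 0, 0, 0]]]' --gripper 0 --squeeze 40

```text
time: 2.98
tcp_pos: [0.6216, 0.1899, 0.1389]
ee_rot: [-1.54, -0.354, 0.37]
ft_force: [0.3, 0.5, 1.2]
opening: 0.0568
```

Request:
play_rows --deltas '[[[0, 0, 0, 0], [0, 0, 0, 0], [0, 0, 0, 0], [0, 0, 0, 0], [0, 0, 0, 0]]]'

```text
time: 3.4
tcp_pos: [0.6215, 0.1898, 0.1389]
ee_rot: [-1.54, -0.354, 0.37]
ft_force: [0.3, -0.7, -0.1]
opening: 0.0236
```

Request:
play_rows --deltas '[[[0, 0, 0, 0], [0, 0, 0, 0], [0, 0, 0, 0], [0, 0, 0, 0], [0, 0, 0, 0]]]'

```text
time: 3.82
tcp_pos: [0.6259, 0.1921, 0.1394]
ee_rot: [-1.536, -0.362, 0.361]
ft_force: [10.3, 5.5, -6.7]
opening: 0.0067
```

Request:
play_rows --deltas '[[[0, -8, 0, 0], [0, -16, 0, 0], [0, -24, 0, 0], [0, -32, 0, 0], [0, -40, 0, 0]]]'

```text
time: 4.23
tcp_pos: [0.626, 0.1921, 0.1799]
ee_rot: [-1.536, -0.362, 0.361]
ft_force: [3.7, 3.3, -9.7]
opening: 0.0068
```

```bash
python3 -c "
from h import *
plan([])"
```

```text
t 4.23 tcp [0.626  0.1921 0.1799] yaw 26.4 tilt -1.0 F [ 3.7  3.3 -9.7] open 0.0068
```

The downward force of about 9.7 N shows the sash is lifting.

Request:
play_rows --deltas '[[[0, -10, 0, 0], [0, -20, 0, 0], [0, -30, 0, 0], [0, -40, 0, 0], [0, -48, 0, 0]]]'

```text
time: 4.65
tcp_pos: [0.626, 0.1921, 0.2292]
ee_rot: [-1.535, -0.363, 0.361]
ft_force: [5.0, 2.7, -9.7]
opening: 0.0069
```

Request:
play_rows --deltas '[[[0, -5, 0, 0], [0, -9, 0, 0], [0, -11, 0, 0], [0, -12, 0, 0], [0, -12, 0, 0]]]'

```text
time: 5.07
tcp_pos: [0.6258, 0.1921, 0.2345]
ee_rot: [-1.534, -0.36, 0.365]
ft_force: [16.0, 9.5, -44.3]
opening: 0.007
```

```bash
python3 -c "
from h import *
from plant import eyes
plan([])
s=eyes.snapshot('side'); np.savez('pics/s2.npz',**s)
a=eyes.snapshot('scene'); np.savez('pics/a2.npz',**a)
x=cv2.resize(a['image'][200:380,165:345],(400,400),interpolation=3);y=cv2.resize(s['image'][150:330,225:405],(400,400),interpolation=3)
cv2.imwrite('pics/s2.png',np.hstack([x,y]))"
```

```text
t 5.07 tcp [0.6258 0.1921 0.2345] yaw 26.5 tilt -1.0 F [ 16.    9.5 -44.3] open 0.007
```

View pics/s2.png

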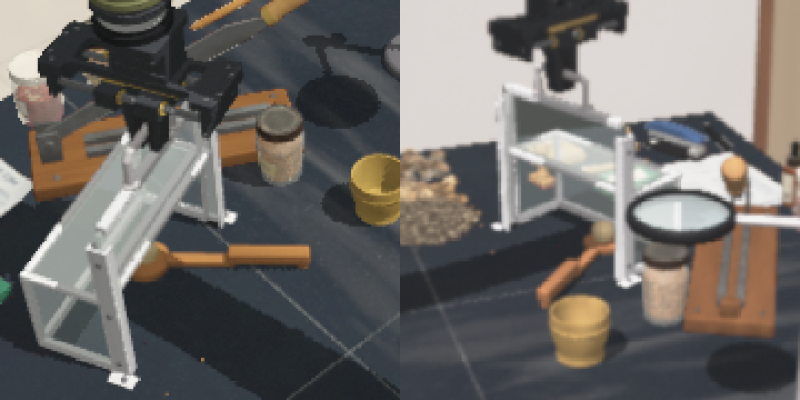

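The scene shows the sash fully up: its bottom is at roof level, and the force at the stop was 44 N. The paddle is clear underneath and the pill is in its pocket. Next: relax, open, and check joint 7 before choosing which way to grasp.

Request:
play_rows --deltas '[[[0, 3, 0, 0], [0, 3, 0, 0]]]'

```text
time: 5.33
tcp_pos: [0.6258, 0.1922, 0.2304]
ee_rot: [-1.533, -0.36, 0.366]
ft_force: [5.1, 1.8, -9.4]
opening: 0.0066
```

Request:
play_rows --deltas '[[[0, 0, 0, 0], [0, 0, 0, 0], [0, 0, 0, 0], [0, 0, 0, 0], [0, 0, 0, 0]]]' --gripper 70

```text
time: 5.75
tcp_pos: [0.6258, 0.192, 0.2313]
ee_rot: [-1.534, -0.36, 0.365]
ft_force: [0.5, -0.3, -0.7]
opening: 0.038
```

Request:
play_rows --deltas '[[[0, 0, 0, 0], [0, -10, 0, 0], [0, -30, 0, 0], [0, -60, 0, 0], [0, -90, 0, 0]]]'

```text
time: 6.17
tcp_pos: [0.6257, 0.1913, 0.3226]
ee_rot: [-1.534, -0.359, 0.366]
ft_force: [0.3, 0.5, 0.2]
opening: 0.0699
```

```bash
python3 -c "
from h import *
from plant import get_obs
print(get_obs()['q'])
plan([(.555,.09,.33,80),(.578,.084,.2,136)],dyaw=6.8)"
```

```text
[-0.04585927  0.71105311 -0.64350439  1.33693827  0.41993955  1.23301305
 -0.24715202]
t 6.17 tcp [0.6257 0.1913 0.3226] yaw 26.5 tilt -1.0 F [0.3 0.5 0.2] open 0.0699
[[-14, -1, -7, -0.12], [-27, -2, -15, -0.23], [-41, -3, -22, -0.35], [-54, -4, -30, -0.47], [-68, -5, -37, -0.58]]
[[-15, -1, 1, -0.12], [-31, -2, 3, -0.23], [-46, -3, 4, -0.35], [-45, 12, 1, -0.46], [-45, 26, -1, -0.57]]
[[-1, 14, -3, -0.11], [-2, 29, -5, -0.22], [-2, 43, -8, -0.33], [-3, 58, -10, -0.43], [-4, 72, -13, -0.54]]
[[-2, 14, -2, -0.11], [-4, 29, -4, -0.22]]
```

Request:
play_rows --deltas '[[[-14, -1, -7, -0.12], [-27, -2, -15, -0.23], [-41, -3, -22, -0.35], [-54, -4, -30, -0.47], [-68, -5, -37, -0.58]]]'

```text
time: 6.58
tcp_pos: [0.5811, 0.1272, 0.3286]
ee_rot: [-1.405, -0.815, 0.817]
ft_force: [0.9, -0.0, 0.1]
opening: 0.0697
```

Request:
play_rows --deltas '[[[-15, -1, 1, -0.12], [-31, -2, 3, -0.23], [-46, -3, 4, -0.35], [-45, 12, 1, -0.46], [-45, 26, -1, -0.57]]]'

```text
time: 7.0
tcp_pos: [0.56, 0.0869, 0.3039]
ee_rot: [-1.18, -1.248, 1.245]
ft_force: [0.6, 0.7, -0.5]
opening: 0.07
```

```bash
python3 -c "
from h import *
from plant import get_obs
print(get_obs()['q'])
plan([(.578,.084,.18,136)],dyaw=6.8)"
```

```text
[ 0.3097243   0.68599074 -0.98202468  1.63728928  0.60856919  1.15451356
  0.79951041]
t 7.0 tcp [0.56   0.0869 0.3039] yaw 93.0 tilt -1.0 F [ 0.6  0.7 -0.5] open 0.07
[[-1, 18, -3, -0.11], [-1, 35, -5, -0.21], [-2, 53, -8, -0.32], [-2, 71, -10, -0.43], [-3, 88, -13, -0.54]]
[[-2, 18, -2, -0.11], [-4, 35, -4, -0.21]]
```

Request:
play_rows --deltas '[[[-1, 18, -3, -0.11], [-1, 35, -5, -0.21], [-2, 53, -8, -0.32], [-2, 71, -10, -0.43], [-3, 88, -13, -0.54]]]'

```text
time: 7.42
tcp_pos: [0.5733, 0.0848, 0.2158]
ee_rot: [-0.862, -1.636, 1.63]
ft_force: [1.1, -0.0, -0.3]
opening: 0.0701
```

Request:
play_rows --deltas '[[[-2, 18, -2, -0.11], [-4, 35, -4, -0.21], [-4, 35, -4, -0.21]]]'

```text
time: 7.67
tcp_pos: [0.5781, 0.0821, 0.1781]
ee_rot: [-0.706, -1.773, 1.773]
ft_force: [-0.7, 0.2, 0.4]
opening: 0.07
```

```bash
python3 -c "
from h import *
from plant import get_obs,eyes
print(get_obs()['q'])
plan([(.578,.084,.0,136)],dyaw=6.8)
s=eyes.snapshot('wrist'); np.savez('pics/w2.npz',**s); cv2.imwrite('pics/w2.png',s['image'])
for P in [(.578,.084,.026),(.681,.190,.0235)]: print(proj(s,P))"
```

```text
[ 0.32829628  0.91933416 -1.05454094  1.72460133  0.90246235  1.07044698
  1.33907389]
t 7.67 tcp [0.5781 0.0821 0.1781] yaw 136.3 tilt -1.0 F [-0.7  0.2  0.4] open 0.07
[[0, 36, 0, 0.0], [1, 71, -1, 0.0], [1, 107, -1, 0.0], [1, 142, -1, 0.0], [1, 178, -1, 0.01]]
[323.21920907 228.16798727]
[321.54919402 383.96629831]
```

View pics/w2.png

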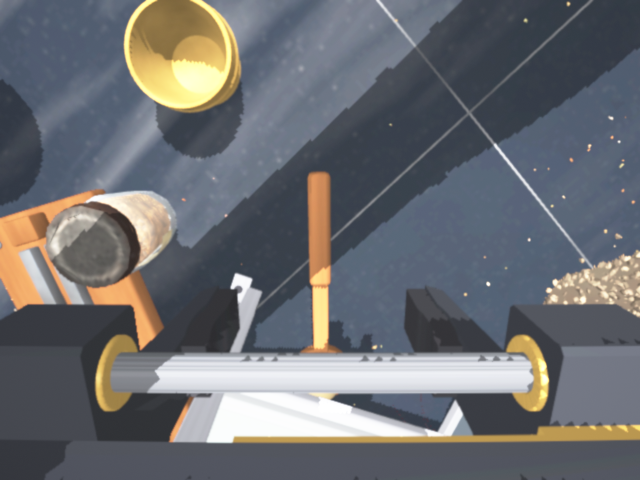

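The wrist view shows the grip centred from (319,173) to (320,285) and straight up the image. The jar is at (110,240) and the mortar at (185,60).

```bash
python3 -c "
from h import *
s=load('w2')
e,n=plane(s,(319,173),.024),plane(s,(320,285),.026)
d=n-e; print(e,n,np.linalg.norm(d),np.degrees(np.arctan2(d[1],d[0])))
u=d/np.linalg.norm(d); g=e+u*.044; print('g',g)
print('mortar',plane(s,(182,55),.06),'jar',plane(s,(88,245),.091))
plan([(g[0],g[1],0.001,136)])"
```

```text
[0.55015927 0.04999933 0.024     ] [0.61383393 0.11770897 0.026     ] 0.09296804808459685 46.75907507072201
g [0.58029527 0.082045   0.02494656]
mortar [ 0.55950976 -0.0666873   0.06      ] jar [ 0.68462423 -0.0239533   0.091     ]
t 7.72 tcp [0.5784 0.0831 0.1799] yaw 136.1 tilt -1.0 F [-0.6  0.5 -0.2] open 0.07
[[0, 36, 0, 0.0], [-1, 72, 0, 0.0], [-1, 107, 0, 0.0], [-2, 143, 0, 0.0], [-2, 179, -1, 0.0]]
```

Request:
play_rows --deltas '[[[0, 32, 0, 0], [-1, 64, 0, 0], [-2, 96, 0, 0], [-2, 125, 0, 0], [-2, 145, 0, -0.01]]]' --gripper 70

```text
time: 8.13
tcp_pos: [0.5797, 0.0816, 0.0343]
ee_rot: [-0.706, -1.775, 1.774]
ft_force: [-0.4, 0.4, -0.2]
opening: 0.0698
```

```bash
python3 -c "
from h import *
plan([(.580,.082,.0045,136.5)],step=10)"
```

```text
t 8.13 tcp [0.5797 0.0816 0.0343] yaw 136.4 tilt -1.0 F [-0.4  0.4 -0.2] open 0.0698
[[0, 10, 0, -0.0], [0, 20, 0, -0.0], [0, 30, -1, -0.0]]
```

Request:
play_rows --deltas '[[[0, 10, 0, 0], [0, 20, 0, 0], [0, 29, 0, 0], [0, 29, 0, 0], [0, 29, 0, 0]]]' --gripper 40

```text
time: 8.55
tcp_pos: [0.5801, 0.0819, 0.006]
ee_rot: [-0.708, -1.776, 1.774]
ft_force: [0.1, -0.4, -0.7]
opening: 0.0403
```

Request:
play_rows --deltas '[[[0, 0, 0, 0], [0, 0, 0, 0], [0, 0, 0, 0], [0, 0, 0, 0], [0, 0, 0, 0]]]' --gripper 5 --squeeze 55

```text
time: 8.97
tcp_pos: [0.5804, 0.0822, 0.0067]
ee_rot: [-0.708, -1.777, 1.773]
ft_force: [-0.4, -0.2, 3.5]
opening: 0.0178
```

Request:
play_rows --deltas '[[[0, 0, 0, 0], [0, 0, 0, 0], [0, 0, 0, 0], [0, 0, 0, 0], [0, 0, 0, 0]]]'

```text
time: 9.38
tcp_pos: [0.5804, 0.0822, 0.0067]
ee_rot: [-0.708, -1.777, 1.773]
ft_force: [0.5, -0.5, 1.9]
opening: 0.0176
```

```bash
python3 -c "
from h import *
plan([])"
```

```text
t 9.38 tcp [0.5804 0.0822 0.0067] yaw 136.4 tilt -1.0 F [ 0.5 -0.5  1.9] open 0.0176
```

The fingers hold the grip at 17.6 mm but sit a little high on it. I'll lower 5 mm for full pad contact.

Request:
play_rows --deltas '[[[0, 0, 0, 0], [0, 0, 0, 0], [0, 0, 0, 0], [0, 3, 0, 0], [0, 5, 0, 0]]]' --gripper 32

```text
time: 9.8
tcp_pos: [0.5804, 0.0821, 0.0014]
ee_rot: [-0.708, -1.777, 1.773]
ft_force: [-0.1, 0.2, -0.4]
opening: 0.0323
```

Request:
play_rows --deltas '[[[0, 0, 0, 0], [0, 0, 0, 0], [0, 0, 0, 0], [0, 0, 0, 0], [0, 0, 0, 0]]]' --gripper 5 --squeeze 58

```text
time: 10.22
tcp_pos: [0.5803, 0.0821, 0.0014]
ee_rot: [-0.708, -1.777, 1.774]
ft_force: [-0.6, -0.9, -0.2]
opening: 0.0176
```

Request:
play_rows --deltas '[[[0, -4, 0, 0], [0, -8, 0, 0], [0, -13, 0, 0], [0, -18, 0, 0], [0, -22, 0, 0]]]'

```text
time: 10.63
tcp_pos: [0.5805, 0.0821, 0.0242]
ee_rot: [-0.709, -1.777, 1.773]
ft_force: [-0.2, 0.3, -1.0]
opening: 0.0175
```

```bash
python3 -c "
from h import *
from plant import eyes
s=eyes.snapshot('side'); np.savez('pics/s3.npz',**s)
a=eyes.snapshot('scene'); np.savez('pics/a3.npz',**a)
x=cv2.resize(a['image'][200:380,165:345],(400,400),interpolation=3);y=cv2.resize(s['image'][150:330,245:425],(400,400),interpolation=3)
cv2.imwrite('pics/s3.png',np.hstack([x,y]))
plan([(.580-.105*.688,.082-.105*.726,.028,136.5)],step=11)"
```

```text
t 10.73 tcp [0.5809 0.0823 0.0244] yaw 136.4 tilt -1.0 F [ 0.5  0.3 -0.3] open 0.0176
[[0, 0, 11, -0.0], [0, -1, 21, -0.0], [0, -1, 32, -0.0], [0, -1, 42, -0.0], [0, -2, 53, -0.0]]
[[0, 0, 11, -0.0], [0, -1, 21, -0.0], [0, -1, 32, -0.0], [0, -1, 42, -0.0], [0, -2, 53, -0.0]]
```

View pics/s3.png

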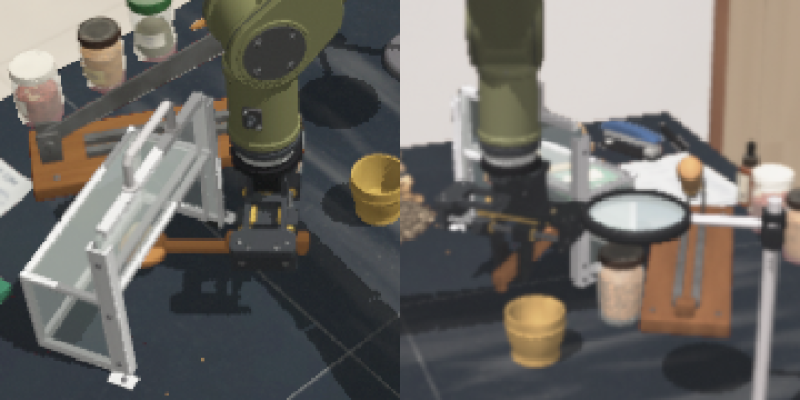

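The sash is still up (left panel, handle at about (145,150)) and the paddle is held level. Next I'll draw it out along its handle with a gentle ramp.

Request:
play_rows --deltas '[[[0, 0, 4, 0], [0, -1, 12, 0], [0, -2, 22, 0], [0, -3, 33, 0], [0, -4, 44, 0]]]'

```text
time: 11.15
tcp_pos: [0.5492, 0.049, 0.0281]
ee_rot: [-0.709, -1.777, 1.774]
ft_force: [0.4, -0.4, -1.0]
opening: 0.0171
```

Request:
play_rows --deltas '[[[0, -1, 11, 0], [0, -2, 22, 0], [0, -3, 33, 0], [0, -4, 44, 0], [0, -5, 55, 0]]]'

```text
time: 11.57
tcp_pos: [0.5104, 0.0083, 0.0332]
ee_rot: [-0.709, -1.776, 1.774]
ft_force: [-0.2, 0.9, -1.6]
opening: 0.0173
```

Request:
play_rows --deltas '[[[0, -1, 9, 0], [0, -3, 16, 0], [0, -4, 20, 0], [0, -5, 22, 0], [0, -5, 22, 0]]]'

```text
time: 11.98
tcp_pos: [0.4953, -0.0077, 0.0384]
ee_rot: [-0.709, -1.777, 1.774]
ft_force: [1.0, -1.0, -1.6]
opening: 0.0175
```

```bash
python3 -c "
from h import *
from plant import eyes,get_obs
print(get_obs()['q'].round(2))
s=eyes.snapshot('side'); np.savez('pics/s4.npz',**s)
a=eyes.snapshot('scene'); np.savez('pics/a4.npz',**a)
x=cv2.resize(a['image'][200:380,165:345],(400,400),interpolation=3);y=cv2.resize(s['image'][150:330,245:425],(400,400),interpolation=3)
cv2.imwrite('pics/s4.png',np.hstack([x,y]))
plan([(.497,-.005,.126,136.5)],step=11)"
```

```text
[ 0.42  1.03 -0.87  2.06  1.29  0.75  1.06]
t 12.08 tcp [ 0.4957 -0.0071  0.0383] yaw 136.4 tilt -1.0 F [ 0.5 -0.1 -1.5] open 0.0172
[[0, -11, 0, -0.0], [0, -22, -1, -0.0], [0, -33, -1, -0.0], [0, -44, -1, -0.0], [0, -55, -1, -0.0]]
[[0, -11, 0, -0.0], [0, -22, -1, -0.0], [0, -33, -1, -0.0]]
```

View pics/s4.png

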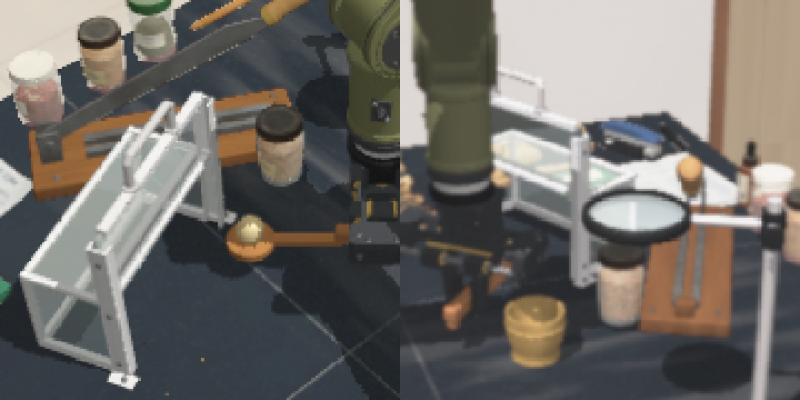

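The pill is seated and the head is well out of the hood (hood-frame x about -0.11 m). Next I'll raise it and swing over to the lens.

Request:
play_rows --deltas '[[[0, -4, 0, 0], [0, -12, 0, 0], [0, -22, 0, 0], [0, -33, 0, 0], [0, -44, 0, 0]]]'

```text
time: 12.5
tcp_pos: [0.4959, -0.0067, 0.0834]
ee_rot: [-0.709, -1.778, 1.773]
ft_force: [0.8, 0.5, -1.1]
opening: 0.0173
```

Request:
play_rows --deltas '[[[0, -11, 0, 0], [0, -22, 0, 0], [0, -32, 0, 0], [0, -40, 0, 0], [0, -44, 0, 0]]]'

```text
time: 12.92
tcp_pos: [0.4965, -0.0063, 0.1289]
ee_rot: [-0.71, -1.78, 1.773]
ft_force: [0.0, -0.2, -0.7]
opening: 0.0174
```

```bash
python3 -c "
from h import *
plan([(.475,-.05,.129,100),(.470,-.187,.129,65)],step=11,dyaw=3.5)"
```

```text
t 12.92 tcp [ 0.4965 -0.0063  0.1289] yaw 136.4 tilt -1.0 F [ 0.  -0.2 -0.7] open 0.0174
[[-1, 0, 4, 0.06], [-3, 0, 8, 0.12], [-4, 0, 13, 0.17], [-5, 0, 17, 0.23], [-7, 0, 21, 0.29]]
[[-2, 0, 4, 0.06], [-5, 0, 7, 0.12], [-7, 0, 11, 0.17], [-10, 0, 15, 0.23], [-12, 0, 18, 0.29]]
[[-3, 0, 3, 0.06], [-14, 0, 6, 0.1], [-24, 0, 8, 0.15], [-34, 0, 11, 0.2], [-44, 0, 14, 0.25]]
[[-11, 0, 0, 0.05], [-21, 0, 0, 0.09], [-32, 0, 1, 0.14], [-42, 0, 1, 0.19], [-53, 0, 1, 0.23]]
[[-10, 0, -2, 0.05], [-21, 0, -4, 0.09], [-31, 0, -7, 0.14], [-41, 0, -9, 0.19]]
```

Request:
play_rows --deltas '[[[-1, 0, 2, 0.03], [-2, 0, 6, 0.08], [-4, 0, 11, 0.14], [-5, 0, 16, 0.21], [-7, 0, 21, 0.28]]]'

```text
time: 13.33
tcp_pos: [0.4865, -0.0266, 0.1284]
ee_rot: [-0.912, -1.588, 1.582]
ft_force: [0.7, 0.3, -0.2]
opening: 0.0174
```

Request:
play_rows --deltas '[[[-2, 0, 4, 0.06], [-5, 0, 7, 0.12], [-7, 0, 11, 0.18], [-10, 0, 15, 0.24], [-12, 0, 18, 0.3]]]'

```text
time: 13.75
tcp_pos: [0.4764, -0.0466, 0.1279]
ee_rot: [-1.094, -1.372, 1.368]
ft_force: [-0.2, -0.4, -1.1]
opening: 0.0171
```

Request:
play_rows --deltas '[[[-4, 0, 3, 0.06], [-12, 0, 6, 0.11], [-22, 0, 8, 0.16], [-33, 0, 11, 0.21], [-44, 0, 14, 0.25]]]'

```text
time: 14.17
tcp_pos: [0.4724, -0.0937, 0.1276]
ee_rot: [-1.222, -1.186, 1.183]
ft_force: [-0.3, 0.4, -0.9]
opening: 0.0172
```

```bash
python3 -c "
from h import *
from plant import get_obs
print(get_obs()['q'].round(2))
plan([(.470,-.187,.129,65)],step=11,dyaw=3.5)"
```

```text
[ 0.58  0.81 -0.81  2.07  0.97  0.69  0.66]
t 14.17 tcp [ 0.4724 -0.0937  0.1276] yaw 88.1 tilt -1.0 F [-0.3  0.4 -0.9] open 0.0172
[[-10, 0, 0, 0.04], [-21, 0, 0, 0.09], [-31, 0, 0, 0.13], [-41, -1, 0, 0.18], [-52, -1, 0, 0.22]]
[[-10, 0, -2, 0.04], [-20, 0, -5, 0.09], [-30, 0, -7, 0.13], [-40, -1, -10, 0.18]]
```

Request:
play_rows --deltas '[[[-10, 0, 0, 0.04], [-20, 0, 0, 0.09], [-31, -1, 0, 0.13], [-41, -1, 0, 0.18], [-51, -1, 0, 0.22]]]'

```text
time: 14.58
tcp_pos: [0.4707, -0.1458, 0.1285]
ee_rot: [-1.317, -1.018, 1.015]
ft_force: [0.7, -0.2, -1.4]
opening: 0.0169
```

Request:
play_rows --deltas '[[[-10, 0, -2, 0.05], [-19, 0, -5, 0.09], [-28, 0, -7, 0.13], [-35, -1, -9, 0.16], [-39, -1, -10, 0.18]]]'

```text
time: 15.0
tcp_pos: [0.4704, -0.1874, 0.1294]
ee_rot: [-1.384, -0.879, 0.877]
ft_force: [0.4, -0.2, -0.9]
opening: 0.0171
```

Request:
play_rows --deltas '[[[0, 0, 0, 0], [0, 0, 0, 0], [0, 0, 0, 0]]]'

```text
time: 15.25
tcp_pos: [0.4705, -0.1868, 0.1295]
ee_rot: [-1.383, -0.88, 0.877]
ft_force: [-0.6, 0.2, -0.8]
opening: 0.0171
```

```bash
python3 -c "
from h import *
from plant import eyes,get_obs
plan([])
s=eyes.snapshot('side'); np.savez('pics/s5.npz',**s)
a=eyes.snapshot('scene'); np.savez('pics/a5.npz',**a)
x=cv2.resize(a['image'][140:260,310:430],(400,400),interpolation=3);y=cv2.resize(s['image'][210:370,290:450],(400,400),interpolation=3)
cv2.imwrite('pics/s5.png',np.hstack([x,y]))"
```

```text
t 15.25 tcp [ 0.4705 -0.1868  0.1295] yaw 64.8 tilt -1.0 F [-0.6  0.2 -0.8] open 0.0171
```

View pics/s5.png

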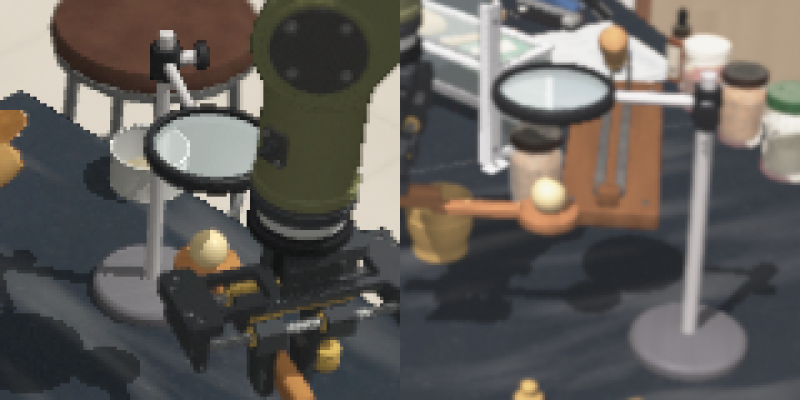

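The scene panel shows the pill at (210,248) and the side panel at (148,195) (panel pixels). The pill is seated, the paddle looks level, and the ring is at (153,93) in the side panel. I'll triangulate pill and lens more carefully.

Run:
```python
from h import *
np.set_printoptions(precision=4,suppress=True)
def blob(im,lo,hi,box):
    x0,y0,x1,y1=box; m=cv2.inRange(cv2.cvtColor(im,cv2.COLOR_BGR2HSV),lo,hi)[y0:y1,x0:x1]
    c=max(cv2.findContours(m,0,1)[0],key=cv2.contourArea); (x,y),r=cv2.minEnclosingCircle(c); return (x+x0,y+y0),r
S,A=load("s5"),load("a5")
for lo in (40,60,75):
    f=[blob(i,(15,lo,120),(35,150,255),b) for i,b in ((A["image"],(360,200,385,224)),(S["image"],(335,275,362,298)))]
    print("pill",f,tri(A,f[0][0],S,f[1][0]))
A0,S0=load("scene0"),load("side0")
E=[]
for s,(x0,y0,x1,y1) in ((A0,(345,165,402,205)),(S0,(322,232,378,262))):
    g=s["image"][y0:y1,x0:x1].max(2); m=(g<45).astype(np.uint8)*255
    c=max(cv2.findContours(m,cv2.RETR_EXTERNAL,1)[0],key=lambda c:cv2.boundingRect(c)[2]); e=cv2.fitEllipse(cv2.convexHull(c)); E.append((e[0][0]+x0,e[0][1]+y0)); print(e,E[-1])
print("lens",tri(A0,E[0],S0,E[1]),plane(A0,E[0],.25),plane(S0,E[1],.25))
```

```text
pill [((373.6578950881958, 216.0263156890869), 7.92154598236084), ((348.93835639953613, 286.8835620880127), 7.939309597015381)] (array([ 0.5987, -0.2498,  0.1535]), np.float64(0.007664703726781037))
pill [((373.5, 216.5), 7.905794143676758), ((348.93835639953613, 286.8835620880127), 7.939309597015381)] (array([ 0.5988, -0.249 ,  0.1528]), np.float64(0.008491550632795431))
pill [((373.5, 216.5), 7.905794143676758), ((349.25, 287.5), 7.2673211097717285)] (array([ 0.5993, -0.2499,  0.1517]), np.float64(0.00807177415735302))
((27.737308502197266, 20.31220245361328), (25.436851501464844, 38.6315803527832), 96.03327941894531) (372.73730850219727, 185.31220245361328)
((47.36619567871094, 22.19718360900879), (1.6181957721710205, 8.924731254577637), 55.42723083496094) (369.36619567871094, 254.1971836090088)
lens (array([ 0.6321, -0.2708,  0.2335]), np.float64(0.017376866109159853)) [ 0.6054 -0.2467  0.25  ] [ 0.629  -0.2906  0.25  ]
```

Run:
```python
from h import *
np.set_printoptions(precision=4,suppress=True)
S,A=load("s5"),load("a5")
print("pill",plane(A,(373.5,216.3),.1515),plane(S,(349,287),.1515))
print("lens",plane(A,(373.5,185.4),.25),plane(S,(352,247.3),.25))
t=np.radians(64.8-90);print("fk",.4705+.147*np.cos(t),-.1868+.147*np.sin(t))
# refit side ring with looser dark threshold
for th in (50,70,90):
    x0,y0,x1,y1=320,228,384,266
    m=(S["image"][y0:y1,x0:x1].max(2)<th).astype(np.uint8)*255
    c=max(cv2.findContours(m,0,1)[0],key=lambda c:cv2.boundingRect(c)[2]);print(th,cv2.boundingRect(c),np.add(cv2.fitEllipse(cv2.convexHull(c))[0],(x0,y0)))
```

```text
pill [ 0.595  -0.2485  0.1515] [ 0.6048 -0.2432  0.1515]
lens [ 0.6038 -0.2479  0.25  ] [ 0.6084 -0.2467  0.25  ]
fk 0.6035095767125048 -0.24938955586006567
50 (9, 22, 46, 11) [349.8809 243.9835]
70 (7, 7, 48, 26) [351.0885 247.3816]
90 (7, 7, 49, 31) [351.5385 248.9222]
```

Both views put the pill within 3.5–9 mm of the lens axis, mostly short in +x. I'll nudge it +4 mm, settle and verify.

Request:
play_rows --deltas '[[[0, 0, -1, 0], [1, 0, -2, 0], [1, 0, -4, 0], [1, 0, -4, 0], [1, 0, -4, 0]]]'

```text
time: 15.77
tcp_pos: [0.4747, -0.1874, 0.1295]
ee_rot: [-1.383, -0.88, 0.877]
ft_force: [-0.2, 0.2, -1.5]
opening: 0.0172
```

Request:
play_rows --deltas '[[[0, 0, 0, 0], [0, 0, 0, 0], [0, 0, 0, 0], [0, 0, 0, 0], [0, 0, 0, 0]]]'

```text
time: 16.18
tcp_pos: [0.4747, -0.1875, 0.1295]
ee_rot: [-1.383, -0.88, 0.877]
ft_force: [-0.7, -0.7, -1.6]
opening: 0.0174
```

Run:
```python
from h import *
from plant import eyes,get_obs
plan([]); print(np.abs(get_obs()["joint_velocities"]).max())
s=eyes.snapshot('side');a=eyes.snapshot('scene')
x=cv2.resize(a['image'][140:340,200:400],(400,400),interpolation=3);y=cv2.resize(s['image'][170:370,270:470],(400,400),interpolation=3)
cv2.imwrite('pics/s6.png',np.hstack([x,y]))
for i,c,b in ((a,'a',(360,200,390,224)),(s,'s',(335,275,365,298))):
    x0,y0,x1,y1=b; m=cv2.inRange(cv2.cvtColor(i["image"],cv2.COLOR_BGR2HSV),(15,60,120),(35,150,255))[y0:y1,x0:x1]
    k=max(cv2.findContours(m,0,1)[0],key=cv2.contourArea);(u,v),r=cv2.minEnclosingCircle(k);print(c,u+x0,v+y0,plane(i,(u+x0,v+y0),.1515).round(4))
```

```text
t 16.18 tcp [ 0.4747 -0.1875  0.1295] yaw 64.8 tilt -1.0 F [-0.7 -0.7 -1.6] open 0.0174
0.0009993910870619964
a 373.264705657959 214.3823528289795 [ 0.6011 -0.2542  0.1515]
s 350.5 287.0 [ 0.6079 -0.2443  0.1515]
```

View pics/s6.png

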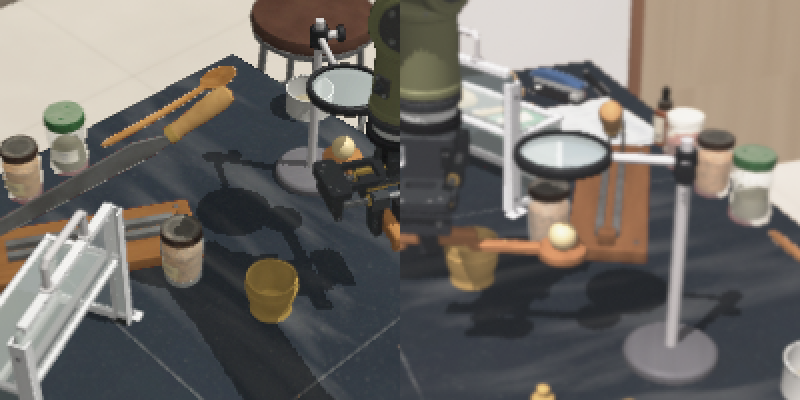

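The final picture shows the sash up, the bystanders in place, the pill in its pocket at (342,150) in the left panel and (563,236) in the right, and the paddle level. The pill averages about (0.604, -0.249) against the lens at (0.606, -0.247), so I'm handing in.

```bash
python3 -c "
from plant import workorder; print(workorder.hand_in())"
```

```text
the job is handed in; nothing more can be done
None
```

I raised the sash to its stop and left it up. I then took the paddle by its grip at 58 N, drew it out with the pill seated, and carried it level to the magnifier. I handed the job in at about 16 s, with the paddle still held under the lens.

**Last checks:**
- **Pill position:** averaged over the two cameras, the pill is about 3 mm from the lens axis. Its centre is at z ≈ 0.15 m, about 98 mm below the lens; that height is worked out from the arm's pose.
- **Paddle:** the tool is vertical and at rest, with the fingers stopped on the grip at 17 mm. I judged the paddle level by eye in the pictures and did not measure it.
- **Rest of the scene:** the last pictures show the sash up. The mortar and jar look undisturbed, and nothing touches the magnifier. I did not re-measure any of these, and the weight is only partly in the last picture.

**Disagreements:**
- **Camera spread:** the two cameras differ by up to about 10 mm on the pill and 5 mm on the lens, more than the stated 2 mm calibration. Taken separately, each camera still puts the pill about 3 to 7 mm from the axis, inside the 20 mm limit.
- **Lens ring fit:** one automatic fit of the lens ring in the side view failed. I replaced it with a position read off the picture, which a looser fit matched to within a pixel.

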